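# Shut and lock the counter stock case

### The arm

A 6-joint arm with a two-finger parallel gripper is mounted at the origin on a cart in front of the work surface, level with it; the furniture and walls round the work are solid. World frame = base frame: x ahead of the robot, y to its left, z up, the work surface at z = 0. Lengths are in mm, angles in rad, forces in N, time in s.
With the tool pointing down it reaches from about 275 to 750 mm from the base axis. Payload 10.2 kg.
Tool frame: the origin (TCP) lies between the finger pads; the fingertips stand 19 mm ahead of it and the grasp point (between the pads) is the TCP; z points along the fingers, y is the line along which they close (so a half turn about z gives the same grasp; the last joint's range is limited). The gripper opens to 85 mm and grips with 20 to 120 N. Pads are 22 mm wide; open, the fingers measure 114 mm over their backs; the gripper's body (76 mm by 85 mm) begins 54 mm behind the grasp point. The pads swing forward as they close: fully open they stand 13 mm farther back than shut.
Start: joints at [-1.334, 0.313, 1.498, -0, 1.331, -0.223], TCP at [232.967, -470.486, 250.294] pointing down, gripper open.
Joint ranges: [-2.94, 2.94], [-0.97, 2.17], [0.19, 2.56], [-1.23, 4.37], [0.02, 3.11], [-2.88, 2.88]. Speed limits (rad/s): [2.39, 2.39, 3.01, 3.14, 3.14, 3.14].

### API

Orientations are given as a unit quaternion [w, x, y, z].
In Python, from rig import sense, capture, finish_job gives the robot as it stands. The module is installed in compiled form; this text tells all that it offers.
- The arm moves only by the tool move_arm, never from a script. Its argument "moves" is a list of rows, each an object with "turn": the turn, a rotation vector about the tool's x, y, z in rad, a list of three; "translation": the shift along the tool's x, y, z in mm, a list of three; "hand": the opening, from 0 (shut) to 1 (fully open). In form: [{"turn": [wx, wy, wz], "translation": [x, y, z], "hand": hand}, ...]. A call has 1 to 10 rows; each row shifts and turns the commanded pose from where the row before left it, along the tool's axes as they then stand; what a row does not reach is not made up. A row lasts 1/12 s, in which the tool goes at most 41.7 mm and 7.16 degrees, less where a joint would pass 70% of its speed; a pose out of reach is approached as far as the arm can. A call with a gripper value outside its range is refused whole. The fingers move at their own pace and stop on an object; "grip_force" is the grip in N (left out, the last holds). Time passes only in rows, so rows that do not move let the fingers close. It gives the time, the measured TCP pose, the force, the opening and the grip force at its end, in the units of the state.
- sense(): the state, without advancing time (a new reading comes with each control period).
- capture(name): name is "side" or "top"; returns a dict with "image" (420x560x3 uint8, blue, green, red), "z_map" (420x560 float32, mm along the optical axis (not along the pixel's ray), 0 where there is no reading), "vertical_fov" (degrees; the focal length in pixels is half the picture's height over the tangent of half this angle, whatever the lens; pixels are square), "cx", "cy" (the principal point, pixels), "R" (3x3) and "t" (3): a world point X has camera coordinates R X + t. Camera axes: x right, y down, z forward; pixel columns grow to the right and rows downward; lengths in mm; the calibration is good to about 2 mm. A picture is of the moment at which its call begins.
- finish_job(): hands the job in; it is judged then, once.
The state is a dict: "time_s": time; "joints": joint angles; "dq": joint speeds; "tau": joint torques, N m; "eef_pos": TCP position; "ee_rot": TCP orientation; "force": force on the tool from outside, world axes, zero at the start; "wrist_torque": the same for the moment, N m; "grip_width": opening from 0.0 (shut) to 1.0 (fully open); "grip_force": force on a finger pad.
Only numpy, scipy, OpenCV 4.12 (cv2) and the standard library are available. Lean on these libraries where they do the work, as an engineer would, in place of code of your own. Each camera call takes 0.05 s, during which the arm holds its last target. There are 200 camera calls.

### The job

Lock up the grey stock case on the counter: swing its lid down, press the lid gently home against its two sprung bumpers and, while keeping it down, turn the wing knob clockwise as far as it goes, so that the hidden tongue swings behind the front frame rail and the lid stays shut when you let go. Feel your way: do not slam or force the lid or the tongue against the frame, and leave everything round the case where it stands.

Things in the scene. Friction and masses are not known exactly. Their poses are not given: they have to be found in the camera images.
- stock_case: low grey box with an aluminium frame round its mouth, 200 mm deep (its x), 240 mm wide (its y), fixed to the counter. Origin: centre of its underside; x points to its back (hinge side), y to its left, z up. Its lid is hinged along its back edge.
- front_rail: aluminium rail along the case's front edge, 28 mm deep, 12 mm thick, 240 mm wide. Origin: middle of its upper face at its lowest setting, 72 mm above the counter. It is screwed on through slots: the real upper face lies 0 to 12 mm higher, different each time and not reported, so where the lid comes home must be felt. It is rigid and must not be pressed (lid or tongue) with over 15 N
- lid (a joint): opening angle of the lid, rad; 0 is level, grows as the front edge rises; a stiff hinge (0.4 N m friction) keeps it where it is left. It meets two sprung bumpers (24 mm tall, 90 mm either side of the middle, over the rail) at about 0.13; they push up with 5 N together at first, 7 to 10 N when the lid is home on the rail, at 0 to 0.07. Locked, it springs back by about 0.01; unlocked, to over 0.11
- lid_hinge (a point): middle of the lid's hinge line, at the back of the case 98 mm behind its centre, 72 mm above the counter; the lid turns about the case's y axis through it
- lid_front (a point): point on the lid's upper face, on its middle line, 10 mm from its front edge, 188 mm from the hinge. The lid is a grey plate 198 mm deep, 240 mm wide, 10 mm thick; its underside passes through the hinge line
- knob_grip (a point): on the axis of the black wing knob, 148 mm from the hinge on the lid's middle line, 20 mm above the lid's upper face. The wing (9 mm thick, 44 mm long, 8 to 30 mm above the lid's face) stands on a round flange (54 mm across, 5 mm high) that turns with it; fingertips holding the wing may push down on the flange. z is the turning axis, y runs along the wing
- knob (a joint): turn of the knob, rad, clockwise positive from above; at 0 the wing is parallel to the case's front and the tongue under the lid points to the case's right; stop at 1.5, tongue to the front. Below 0.35 it clears the rail; it passes beneath with 2 mm to spare only if the lid is home, else it jams on the rail from about 0.5 or rides over it. Takes 0.06 N m, more once it rubs
- sand_timer: sand timer, 36 mm across, 85 mm tall, standing left of the stock case; origin at the centre of its underside; not to be moved
- tuck_box_b: small upright game box, 70x38x92 mm, left of the case towards the back; origin at the centre of its underside; not to be moved
- dice_tin: round tin, 68 mm across, 46 mm tall, right of the case; origin at the centre of its underside; not to be moved
- tape_roll: roll of tape lying flat, 58 mm across, 24 mm tall, right of the case towards the back; origin at the centre of its underside; not to be moved
- die: a 19 mm die in front of the case; origin at the centre of its underside; not to be moved
- pawn: a pawn 35 mm tall, 22 mm across, in front of the case; origin at the centre of its underside; not to be moved

How it is judged:
By the outcome, as a careful person would: the job done as asked, in the order asked, and still so for the second after the job is handed in, with the robot touching nothing.
It also fails if it takes over 64 s, if anything falls off the work surface, if the arm or the gripper's body presses on something with over 40 N, if the wrist force passes 120 N, or if a joint passes its speed limit or range.

## Working session

There is one attempt and no reset: what is moved stays moved. The work goes in short steps, Python scripts to look and compute and a tool call to move; the robot and the scene stay as the last step left them, time stands still between calls to the robot, and variables do not carry over. Pictures are saved under pics/ and viewed, at most 10 in all, crops included, and the job is handed in when it is done.

Besides the shell and the picture viewer there is one more tool, called after ">>>" as a command line: name --argument value ..., lists and objects as JSON in quotes. move_arm: Moves the arm, as the interface text tells. Its arguments: {"type":"object","properties":{"moves":{"type":"array","items":{"type":"object","properties":{"turn":{"type":"array","items":{"type":"number"}},"translation":{"type":"array","items":{"type":"number"}},"hand":{"type":"number"}}}},"grip_force":{"type":"number"}},"required":["moves"]}

```bash
mkdir -p pics
python3 - <<'E'
from rig import sense,capture
import cv2,numpy as np
s=sense(); print({k:np.round(v,3).tolist() for k,v in s.items()})
for n in("top","side"):
    c=capture(n); cv2.imwrite(f"pics/{n}0.png",c["image"]); np.savez(f"{n}0.npz",**c)
    print(n,c["vertical_fov"],c["cx"],c["cy"],np.round(c["R"],3).tolist(),np.round(c["t"],1))
E
```

```text
{'time_s': 0.0, 'joints': [-1.334, 0.313, 1.498, -0.0, 1.331, -0.223], 'dq': [-0.001, -0.0, -0.002, 0.001, 0.002, 0.001], 'tau': [-0.003, -41.227, -25.974, -0.0, 0.004, -0.0], 'eef_pos': [232.896, -470.249, 249.731], 'ee_rot': [-0.001, 0.974, 0.228, -0.0], 'force': [-0.348, -0.27, 0.361], 'wrist_torque': [-0.014, 0.009, -0.016], 'grip_force': 0.0, 'grip_width': 1.0}
top 57.07828921542302 283.0016810399282 206.30483526092826 [[0.016, -1.0, 0.024], [-0.984, -0.02, -0.176], [0.177, -0.02, -0.984]] [-29.1 591.5 894.3]
side 55.23242099850199 276.0398386584923 207.2438790723057 [[0.995, -0.104, 0.01], [-0.042, -0.485, -0.874], [0.096, 0.868, -0.486]] [-558.7  109.9  846.3]
```

View pics/top0.png

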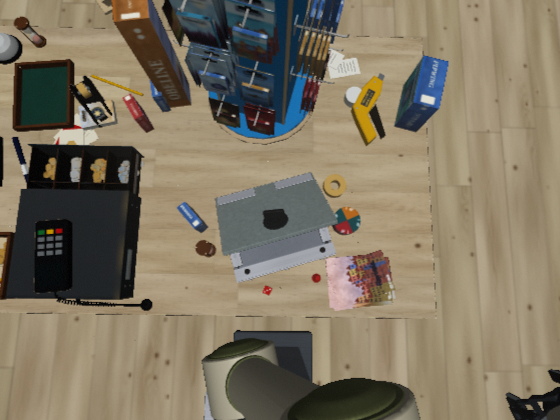

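View pics/side0.png

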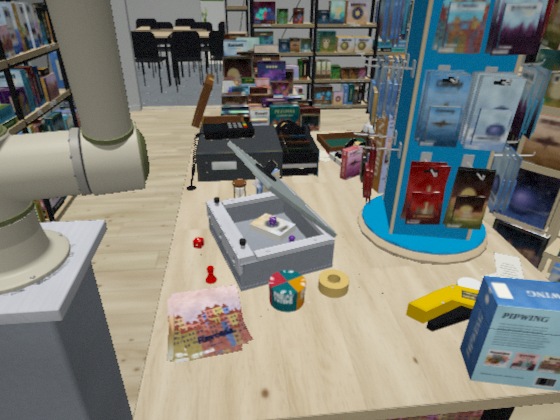

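The top view shows the case at about (215–340, 175–280) with the lid raised, the knob at (275,219), and bumpers at (247,271) and (323,250). The side view shows the lid open roughly 45°, with its hinge away from the robot. Next I'll measure with depth.

```bash
cat > h.py <<'E'
import numpy as np,cv2
def cloud(c):
    z=c["z_map"]; f=210/np.tan(np.radians(float(c["vertical_fov"]))/2)
    v,u=np.mgrid[:420,:560]
    P=np.dstack([(u-float(c["cx"]))*z/f,(v-float(c["cy"]))*z/f,z])
    return (P-c["t"])@c["R"]   # R^T(P-t)
E
python3 - <<'E'
from h import *
c=np.load("top0.npz"); W=cloud(c); im=c["image"]
print("counter z",np.median(W[230:300,150:200,2]))
for p in [(271,247),(250,323),(219,275),(278,235),(256,338),(183,311),(202,218),(254,222),(223,334),(262,285),(247,205),(216,190),(220,347),(186,335),(290,267),(278,316)]: print(p,np.round(W[p],0))
# rail/frame points
roi=np.zeros((420,560),bool); roi[170:285,210:345]=1
lidm=np.zeros((420,560),np.uint8); cv2.fillPoly(lidm,[np.array([[224,212],[312,185],[325,212],[232,245]])],1)
cv2.circle(lidm,(275,219),18,0,-1)
P=W[(lidm>0)&(c["z_map"]>0)]
m=P.mean(0); 
for _ in range(5):
    m=P.mean(0); n=np.linalg.svd(P-m,full_matrices=False)[2][2]; n*=np.sign(n[2]); d=(P-m)@n; P=P[abs(d)<2.5*d.std()+.1]
print("lid plane",m,n,d.std(),"angle",np.arccos(n[2]),"yaw of hinge->", np.arctan2(-n[1],-n[0]),len(P))
R=W[roi]; 
for lo in range(60,120,4):
    s=(R[:,2]>=lo)&(R[:,2]<lo+4); print(lo,s.sum(),end="; ")
c=np.load("side0.npz"); W=cloud(c)
print("side")
for p in [(243,243),(201,217),(241,198),(271,211)]: print(p,np.round(W[p],0))
E
```

```text
counter z 0.6388988883718358
(271, 247) [434.  62.  95.]
(250, 323) [ 484. -111.   96.]
(219, 275) [539.   1. 198.]
(278, 235) [417.  98.   1.]
(256, 338) [ 476. -161.    2.]
(183, 311) [638. -81. 111.]
(202, 218) [591. 134.  98.]
(254, 222) [476. 132.   4.]
(223, 334) [ 531. -119.  213.]
(262, 285) [456. -24.  78.]
(247, 205) [487. 161.  85.]
(216, 190) [557. 198.  96.]
(220, 347) [ 562. -177.   46.]
(186, 335) [ 659. -155.   -1.]
(290, 267) [389.  17.  20.]
(278, 316) [ 420. -102.   34.]
lid plane [558.53805851   8.01063473 159.7378535 ] [0.6570251  0.19940156 0.72701928] 0.8259109627975796 angle 0.756825585234457 yaw of hinge-> -2.8469356922935027 2243
60 16; 64 8; 68 89; 72 274; 76 1044; 80 230; 84 113; 88 129; 92 171; 96 173; 100 171; 104 182; 108 162; 112 145; 116 145; side
(243, 243) [ 487. -116.   90.]
(201, 217) [435.  55.  91.]
(241, 198) [390.   8.  18.]
(271, 211) [ 423. -113.   27.]
```

Run:
```python
import cv2
for n,(x,y,w,h) in {"top":(170,160,200,150),"side":(170,130,200,150)}.items():
    i=cv2.imread(f"pics/{n}0.png")[y:y+h,x:x+w]; cv2.imwrite(f"pics/{n}0c.png",cv2.resize(i,None,fx=4,fy=4,interpolation=cv2.INTER_CUBIC))
```

```text
(no output)
```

View pics/top0c.png

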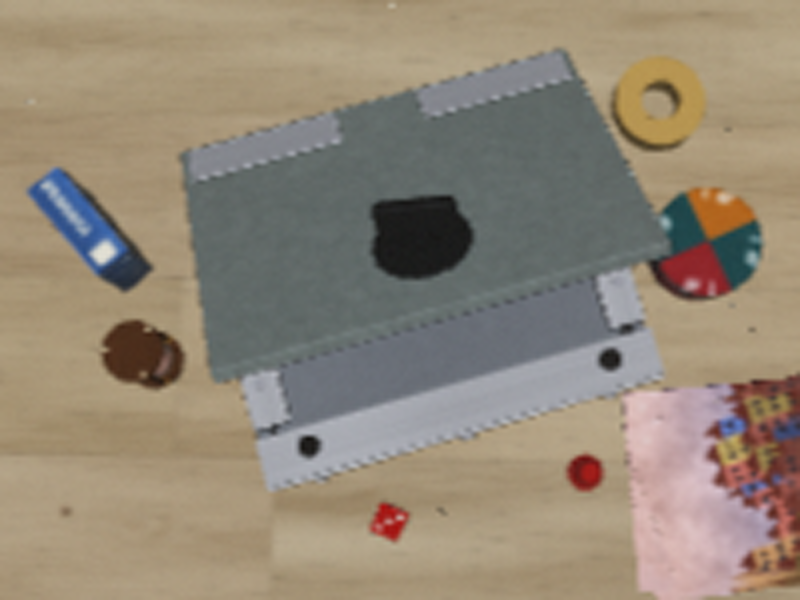

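```bash
cat >> h.py <<'E'
def lidfit(c,poly,knob,r=18):
    W=cloud(c); lm=np.zeros((420,560),np.uint8); cv2.fillPoly(lm,[np.array(poly)],1); cv2.circle(lm,knob,r,0,-1)
    P=W[(lm>0)&(c["z_map"]>0)]
    for _ in range(5):
        m=P.mean(0); n=np.linalg.svd(P-m,full_matrices=False)[2][2]; n*=np.sign(n[2]); d=(P-m)@n; P=P[abs(d)<2.5*d.std()+.1]
    return W,m,n
def knobfit(c,W,m,n,knob,r=24,dark=60):
    k=np.zeros((420,560),np.uint8); cv2.circle(k,knob,r,1,-1)
    k=(k>0)&(c["image"].max(2)<dark)&(c["z_map"]>0); K=W[k]; h=(K-m)@n
    top=K[(h>22)&(h<36)]; fl=K[(h>2)&(h<9)]
    return K,h,top,fl
E
python3 - <<'E'
from h import *
c=np.load("top0.npz"); W,m,n=lidfit(c,[[224,212],[312,185],[325,212],[232,245]],(275,219))
yaw=0.285; ex=np.array([np.cos(yaw),np.sin(yaw),0]); ey=np.array([-ex[1],ex[0],0])
# underside plane: (X-m).n=-10 at z=72 -> X.ex
print("tilt",np.arctan2(np.hypot(*n[:2]),n[2]),np.arctan2(n[1],n[0]))
nx=n@ex
mid=np.array([459,-24.5,0])
s=(-10-(np.array([mid[0],mid[1],72])-m)@n)/nx
print("hinge from bumpers: dist",s,"hinge",mid[:2]+s*ex[:2])
K,h,top,fl=knobfit(c,W,m,n,(275,219))
print(len(K),np.histogram(h,bins=np.arange(-6,42,4)))
ym=ey-(ey@n)*n; ym/=np.linalg.norm(ym); xl=np.cross(ym,n)
print("top",len(top),top.mean(0),"fl",fl.mean(0) if len(fl) else 0)
q=np.c_[top@xl,top@ym]; q-=q.mean(0); d=np.linalg.svd(q,full_matrices=False)[2][0]; print("wing dir (x,y in lid)",d,np.ptp(q@d),"angle cw", np.arctan2(d[0],d[1]))
# rail points
r=np.zeros((420,560),np.uint8); cv2.fillPoly(r,[np.array([[252,268],[320,250],[322,254],[254,273]])],1)
R=W[r>0]; print("rail z",np.percentile(R[:,2],[10,50,90]))
# rail bright-mask extents along ey at z~78
B=W[225:285,225:345].reshape(-1,3); B=B[(B[:,2]>70)&(B[:,2]<88)]; a=(B-[mid[0],mid[1],0])
print("x ext",np.percentile(a@ex,[1,5,95]),"y ext",np.percentile(a@ey,[.5,2,98,99.5]))
# lid side extents
L=W[170:260,205:345].reshape(-1,3); L=L[(abs((L-m)@n)<3)]; a=L-[mid[0],mid[1],0]; print("lid y",np.percentile(a@ey,[.5,1,99,99.5]),"lid x",np.percentile(L@xl,[.5,99.5])-m@xl)
E
```

```text
tilt 0.7568255852344569 0.2946569612962907
hinge from bumpers: dist 183.03455446424644 hinge [634.65124303  26.96152883]
422 (array([  0,  19, 162,  34,  30,  32,  40,  31,  51,  23,   0]), array([-6, -2,  2,  6, 10, 14, 18, 22, 26, 30, 34, 38]))
top 105 [552.70606651   4.91046475 203.7749947 ] fl [5.31247190e+02 3.29408374e-01 1.93420981e+02]
wing dir (x,y in lid) [0.25125121 0.96792191] 42.151447501889905 angle cw 0.2539727176665914
rail z [76.27160556 78.36407745 80.19685809]
x ext [-18.12601428 -16.45928321  40.16097791] y ext [-119.08563789 -116.89607924  117.16683635  118.95499686]
lid y [-117.1920914  -116.22007271  119.26946072  120.72473125] lid x [-82.49567811 231.10746621]
```

>>> move_arm --moves '[{"turn": [0, 0, -0.111], "translation": [0, 0, -2], "hand": 0}, {"turn": [0, 0, -0.111], "translation": [0, 0, -2], "hand": 0}, {"turn": [0, 0, -0.111], "translation": [0, 0, -2], "hand": 0}, {"turn": [0, 0, -0.111], "translation": [0, 0, -2], "hand": 0}, {"turn": [0, 0, -0.111], "translation": [0, 0, -2], "hand": 0}, {"turn": [0, 0, -0.111], "translation": [0, 0, -2], "hand": 0}, {"turn": [0, 0, -0.111], "translation": [0, 0, -2], "hand": 0}, {"turn": [0, 0, -0.111], "translation": [0, 0, -2], "hand": 0}, {"turn": [0, 0, -0.111], "translation": [0, 0, -2], "hand": 0}, {"turn": [0, 0, -0.112], "translation": [0, 0, -2], "hand": 0}]'

```text
time_s: 0.93
eef_pos: [232.9, -470.4, 270.0]
ee_rot: [-0.0, 0.705, 0.709, 0.0]
force: [0.2, -0.9, 0.4]
grip_width: -0.002
grip_force: 0.0
```

>>> move_arm --moves '[{"turn": [0, 0, 0], "translation": [30, 23, 0], "hand": 0}, {"turn": [0, 0, 0], "translation": [30, 23, 0], "hand": 0}, {"turn": [0, 0, 0], "translation": [30, 23, 0], "hand": 0}, {"turn": [0, 0, 0], "translation": [30, 23, 0], "hand": 0}, {"turn": [0, 0, 0], "translation": [30, 23, 0], "hand": 0}, {"turn": [0, 0, 0], "translation": [30, 23, 0], "hand": 0}, {"turn": [0, 0, 0], "translation": [30, 23, 0], "hand": 0}, {"turn": [0, 0, 0], "translation": [30, 23, 0], "hand": 0}, {"turn": [0, 0, 0], "translation": [30, 23, 0], "hand": 0}, {"turn": [0, 0, 0], "translation": [30, 23, 0], "hand": 0}]'

```text
time_s: 1.77
eef_pos: [463.7, -168.7, 270.2]
ee_rot: [-0.0, 0.707, 0.707, -0.0]
force: [0.5, -1.3, -0.1]
grip_width: -0.001
grip_force: 0.0
```

>>> move_arm --moves '[{"turn": [0, 0, 0], "translation": [28.2, 20.3, 0], "hand": 0}, {"turn": [0, 0, 0], "translation": [28.2, 20.3, 0], "hand": 0}, {"turn": [0, 0, 0], "translation": [28.2, 20.3, 0], "hand": 0}, {"turn": [0, 0, 0], "translation": [28.1, 20.4, 0], "hand": 0}, {"turn": [0, 0, 0], "translation": [0, 0, 12], "hand": 0}, {"turn": [0, 0, 0], "translation": [0, 0, 12], "hand": 0}, {"turn": [0, 0, 0], "translation": [0, 0, 8], "hand": 0}, {"turn": [0, 0, 0], "translation": [0, 0, 4], "hand": 0}, {"turn": [0, 0, 0], "translation": [0, 0, 4], "hand": 0}, {"turn": [0, 0, 0], "translation": [0, 0, 4], "hand": 0}]'

```text
time_s: 2.6
eef_pos: [544.3, -58.2, 226.4]
ee_rot: [0.0, 0.707, 0.707, 0.0]
force: [0.7, -0.9, -0.1]
grip_width: -0.004
grip_force: 0.0
```

>>> move_arm --moves '[{"turn": [0, 0, 0], "translation": [0, 0, 2.5], "hand": 0}, {"turn": [0, 0, 0], "translation": [0, 0, 2.5], "hand": 0}, {"turn": [0, 0, 0], "translation": [-1, -3.6, 4.1], "hand": 0}, {"turn": [0, 0, 0], "translation": [-1, -3.6, 4.1], "hand": 0}, {"turn": [0, 0, 0], "translation": [-1, -3.6, 4.1], "hand": 0}, {"turn": [0, 0, 0], "translation": [-1, -3.6, 4.1], "hand": 0}, {"turn": [0, 0, 0], "translation": [-1, -3.6, 4.1], "hand": 0}, {"turn": [0, 0, 0], "translation": [-0.8, -2.8, 4.5], "hand": 0}, {"turn": [0, 0, 0], "translation": [-0.8, -2.8, 4.5], "hand": 0}, {"turn": [0, 0, 0], "translation": [-0.8, -2.8, 4.5], "hand": 0}]'

```text
time_s: 3.43
eef_pos: [517.5, -65.2, 186.8]
ee_rot: [-0.0, 0.707, 0.707, -0.0]
force: [0.0, -0.2, 0.8]
grip_width: -0.001
grip_force: 0.4
```

>>> move_arm --moves '[{"turn": [0, 0, 0], "translation": [-0.8, -2.8, 4.5], "hand": 0}, {"turn": [0, 0, 0], "translation": [-0.8, -2.8, 4.5], "hand": 0}, {"turn": [0, 0, 0], "translation": [-0.5, -1.8, 4], "hand": 0}, {"turn": [0, 0, 0], "translation": [-0.5, -1.8, 4], "hand": 0}, {"turn": [0, 0, 0], "translation": [-0.5, -1.8, 4], "hand": 0}, {"turn": [0, 0, 0], "translation": [-0.5, -1.8, 4], "hand": 0}]'

```text
time_s: 3.93
eef_pos: [504.9, -68.8, 161.9]
ee_rot: [-0.0, 0.707, 0.707, -0.0]
force: [0.6, -0.7, 1.5]
grip_width: 0.003
grip_force: 0.3
```

Run:
```python
from rig import sense,capture
from h import *
c=capture("side"); cv2.imwrite("pics/side1.png",c["image"]); np.savez("side1.npz",**c)
c=capture("top"); np.savez("top1.npz",**c)
i=cv2.imread("pics/side1.png")[120:270,150:350]; a=cv2.resize(i,None,fx=2.8,fy=2.8)
j=c["image"][160:310,190:360]; b=cv2.resize(j,(240,212)); a[:212,-240:]=b
cv2.imwrite("pics/s1c.png",a); print(sense()["eef_pos"],sense()["force"])
```

```text
[504.58334368 -68.69437987 161.55909478] [ 0.71724269 -0.34015555  0.05245064]
```

View pics/side1.png

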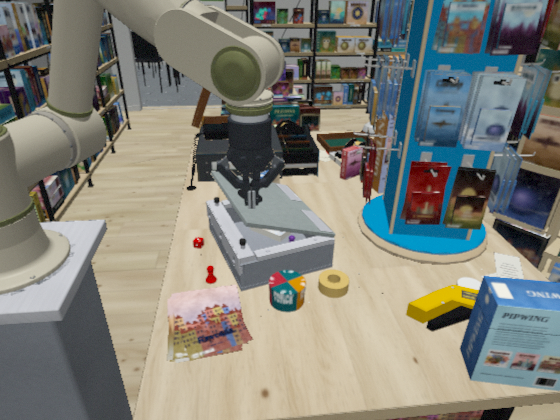

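The side view shows the fingertips on the lid at about (255,205), and the lid is coming down with them. I'll measure the lid angle from the side depth.

Run:
```python
from h import *
c=np.load("side1.npz"); W,m,n=lidfit(c,[[285,205],[305,212],[322,230],[285,230],[262,222]],(0,0),1)
print(m,n,np.arctan2(np.hypot(*n[:2]),n[2]),np.arctan2(n[1],n[0]))
```

```text
[584.22029112 -71.58043249 110.62596217] [0.33593586 0.10289642 0.93624752] 0.3590031478159528 0.29722454680959853
```

>>> move_arm --moves '[{"turn": [0, 0, 0], "translation": [-0.4, -1.2, 3.8], "hand": 0}, {"turn": [0, 0, 0], "translation": [-0.4, -1.2, 3.8], "hand": 0}, {"turn": [0, 0, 0], "translation": [-0.4, -1.2, 3.8], "hand": 0}, {"turn": [0, 0, 0], "translation": [-0.4, -1.2, 3.8], "hand": 0}, {"turn": [0, 0, 0], "translation": [-0.4, -1.2, 3.8], "hand": 0}, {"turn": [0, 0, 0], "translation": [-0.4, -1.2, 3.8], "hand": 0}, {"turn": [0, 0, 0], "translation": [-0.4, -1.2, 3.5], "hand": 0}, {"turn": [0, 0, 0], "translation": [0, 0, 0], "hand": 0}]'

```text
time_s: 4.7
eef_pos: [496.2, -71.5, 135.2]
ee_rot: [-0.001, 0.707, 0.707, -0.0]
force: [-0.6, 1.0, -0.8]
grip_width: 0.001
grip_force: 0.0
```

>>> move_arm --moves '[{"turn": [0, 0, 0], "translation": [0, 0, -20], "hand": 0.45}, {"turn": [0, 0, 0], "translation": [0, 0, -30], "hand": 0.45}, {"turn": [0, 0, 0], "translation": [0, 0, -20], "hand": 0.45}, {"turn": [0, 0, 0], "translation": [-35, -5, 0], "hand": 0.45}, {"turn": [0, 0, 0], "translation": [-35, -5, 0], "hand": 0.45}, {"turn": [0, 0, 0], "translation": [-35, -5, 0], "hand": 0.45}, {"turn": [0, 0, 0], "translation": [-35, -5, 0], "hand": 0.45}, {"turn": [0, 0, 0], "translation": [-35, -5, 0], "hand": 0.45}, {"turn": [0, 0, 0], "translation": [-35, -5, 0], "hand": 0.45}, {"turn": [0, 0, 0], "translation": [0, 0, 0], "hand": 0.45}]'

```text
time_s: 5.53
eef_pos: [465.5, -286.8, 205.8]
ee_rot: [0.001, 0.709, 0.705, -0.001]
force: [0.2, 0.1, -0.3]
grip_width: 0.45
grip_force: 0.0
```

Run:
```python
from rig import sense,capture
from h import *
for n in("side","top"):
    c=capture(n); np.savez(f"{n}2.npz",**c)
cv2.imwrite("pics/top2c.png",cv2.resize(c["image"][160:310,170:370],None,fx=4,fy=4,interpolation=cv2.INTER_CUBIC)); print(sense()["eef_pos"],sense()["force"])
```

```text
[ 466.31257877 -282.39403416  205.70405581] [-0.02850837 -0.0054212   0.76742155]
```

View pics/top2c.png

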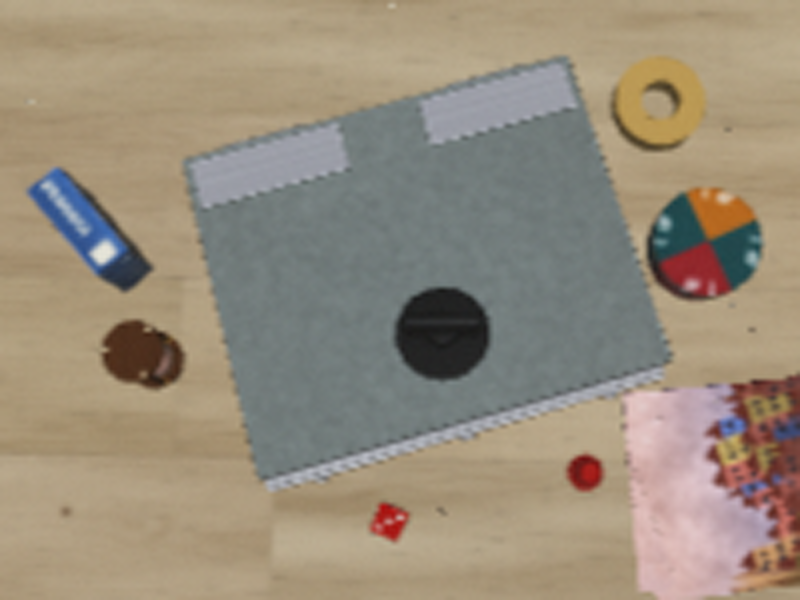

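The lid now lies nearly flat. The knob is at full-image pixel (281,243), with its wing along the image rows.

Run:
```python
from h import *
c=np.load("top2.npz"); k=(281,243)
W,m,n=lidfit(c,[[225,215],[315,190],[330,247],[240,273]],k,17)
yaw=0.288; ex=np.array([np.cos(yaw),np.sin(yaw),0]); ey=np.array([-ex[1],ex[0],0])
th=np.arctan2(n@ex,n[2]); print("theta",th,"yaw",np.arctan2(n[1],n[0]),m)
K,h,top,fl=knobfit(c,W,m,n,k,20,55)
print(len(K),np.histogram(h,bins=np.arange(-6,42,4))[0])
xl=np.array([np.cos(th)*ex[0],np.cos(th)*ex[1],-np.sin(th)])
q=np.c_[top@xl,top@ey]; q0=q.mean(0); d=np.linalg.svd(q-q0,full_matrices=False)[2][0]; print("wing",top.mean(0),d,np.ptp((q-q0)@d),"cw",np.arctan2(d[0],d[1]))
# flange circle centre in image -> ray to plane 3mm above face
dk=((c["image"].max(2)<55)*255).astype(np.uint8); dk[:,:250]=0;dk[:,310:]=0;dk[:215]=0;dk[268:]=0
cn=max(cv2.findContours(dk,0,1)[0],key=cv2.contourArea); (u,v),r=cv2.minEnclosingCircle(cn); print("circle",u,v,r)
f=210/np.tan(np.radians(float(c["vertical_fov"]))/2); ray=c["R"].T@np.array([(u-c["cx"])/f,(v-c["cy"])/f,1]); C=-c["R"].T@c["t"]
X=C+ray*(((m+4*n-C)@n)/(ray@n)); print("flange pt",X,"on-axis +20:",X+16*n)
H=np.array([634.8,27,72]); g=H-148*xl+30*n; print("pred knob_grip",g)
s=np.load("side2.npz"); W2,m2,n2=lidfit(s,[[240,208],[270,210],[322,230],[285,236],[262,240]],(0,0),1); print("side th",np.arctan2(np.hypot(*n2[:2]),n2[2]),m2)
```

```text
theta 0.19641223107215627 yaw 0.2939367881383178 [529.967401    -3.62010894 104.4698808 ]
397 [  0   9 189  71   4  13  27   6  47  31   0]
wing [500.43881804 -12.76279762 140.33618712] [0.2472367  0.96895511] 41.866707217694135 cw 0.2498273828237314
circle 280.1590881347656 242.5833282470703 11.417876243591309
flange pt [497.71231528 -11.82642762 115.1642681 ] on-axis +20: [500.70087613 -10.92177467 130.85662634]
pred knob_grip [501.2274899  -12.5327331  130.30563918]
side th 0.5753490538584549 [ 547.27024408 -147.93733159  147.4987575 ]
```

```bash
cat >> h.py <<'E'
from scipy.spatial.transform import Rotation as Ro
def toolR(th,k,yaw=0.29):
    ex=np.array([np.cos(yaw),np.sin(yaw),0]); ey=np.array([-ex[1],ex[0],0]); z=np.array([0,0,1.])
    n=np.sin(th)*ex+np.cos(th)*z; xl=np.cos(th)*ex-np.sin(th)*z
    y=np.cos(k)*xl-np.sin(k)*ey
    return np.c_[np.cross(y,-n),y,-n],n,xl,ey
E
python3 - <<'E'
from h import *
from rig import sense
s=sense(); q=s["ee_rot"]; Rc=Ro.from_quat([q[1],q[2],q[3],q[0]]); p=np.array(s["eef_pos"]); print(p,q)
Rt,n,xl,ey=toolR(.196,.25)
print("turn",(Rc.inv()*Ro.from_matrix(Rt)).as_rotvec())
g=np.array([500.5,-12.2,130.6])
for h in(40,6): print(h,g+h*n,"rel in old tool",Rc.inv().apply(g+h*n-p))
E
```

```text
[ 466.31257877 -282.39403416  205.70405581] [-2.71369292e-04  7.07830234e-01  7.06382530e-01  9.06598197e-05]
turn [ 0.18861451 -0.05299184 -0.04185754]
40 [507.96462341  -9.97246093 169.8341365 ] rel in old tool [272.48789058  41.10341409  35.99883795]
6 [501.61969351 -11.86586914 136.48512048] rel in old tool [270.56443029  34.77091427  69.34849682]
```

>>> move_arm --moves '[{"turn": [0, 0, 0], "translation": [30, 4.5, 0], "hand": 0.45}, {"turn": [0, 0, 0], "translation": [34, 5, 0], "hand": 0.45}, {"turn": [0, 0, 0], "translation": [34, 5, 2], "hand": 0.45}, {"turn": [0, 0, 0], "translation": [34, 5, 4], "hand": 0.45}, {"turn": [0, 0, 0], "translation": [34, 5, 6], "hand": 0.45}, {"turn": [0, 0, 0], "translation": [34, 5, 6], "hand": 0.45}, {"turn": [0.047, -0.013, -0.01], "translation": [34, 5, 6], "hand": 0.45}, {"turn": [0.047, -0.013, -0.01], "translation": [34, 5, 6], "hand": 0.45}, {"turn": [0.047, -0.013, -0.01], "translation": [4.5, 1.5, 6], "hand": 0.45}, {"turn": [0.047, -0.013, -0.011], "translation": [0, 0, 0], "hand": 0.45}]'

```text
time_s: 6.47
eef_pos: [505.7, -5.7, 168.4]
ee_rot: [-0.049, 0.687, 0.72, -0.086]
force: [0.7, 0.1, -0.5]
grip_width: 0.447
grip_force: 0.0
```

```bash
cat > rel.py <<'E'
import sys; from h import *; from rig import sense
g=np.array([500.5,-12.2,130.6]); h=float(sys.argv[1]); th=float(sys.argv[2]) if len(sys.argv)>2 else .196
s=sense(); q=s["ee_rot"]; Rc=Ro.from_quat([q[1],q[2],q[3],q[0]]); p=np.array(s["eef_pos"])
Rt,n,xl,ey=toolR(th,.25)
print(p,"turn",(Rc.inv()*Ro.from_matrix(Rt)).as_rotvec(),"trans",Rc.inv().apply(g+h*n-p),"F",np.array(s["force"]),s["joints"])
E
python3 rel.py 6
```

```text
[505.65486838  -5.74841879 168.35193869] turn [-0.002535    0.00084343  0.00658696] trans [-4.3742202   1.89380276 32.34933766] F [ 0.69353159  0.07591964 -0.49787217] [-0.19904458  0.4486521   1.53944863 -0.09578974  1.33034948 -0.21457038]
```

>>> move_arm --moves '[{"turn": [-0.001, 0, 0.003], "translation": [-2.2, 1, 2], "hand": 0.45}, {"turn": [-0.001, 0, 0.003], "translation": [-2.2, 0.9, 5], "hand": 0.45}, {"turn": [0, 0, 0], "translation": [0, 0, 6], "hand": 0.45}, {"turn": [0, 0, 0], "translation": [0, 0, 6], "hand": 0.45}, {"turn": [0, 0, 0], "translation": [0, 0, 5], "hand": 0.45}, {"turn": [0, 0, 0], "translation": [0, 0, 4], "hand": 0.45}, {"turn": [0, 0, 0], "translation": [0, 0, 3], "hand": 0.45}, {"turn": [0, 0, 0], "translation": [0, 0, 1], "hand": 0.45}, {"turn": [0, 0, 0], "translation": [0, 0, 0], "hand": 0.45}]'

```text
time_s: 7.22
eef_pos: [502.4, -15.4, 137.4]
ee_rot: [-0.047, 0.691, 0.716, -0.084]
force: [0.6, 0.2, -0.1]
grip_width: 0.452
grip_force: 0.0
```

```bash
python3 rel.py 6
python3 - <<'E'
from rig import capture
import cv2,numpy as np
a=capture("side")["image"][140:260,190:350]; b=capture("top")["image"][190:310,200:360]
cv2.imwrite("pics/g.png",cv2.resize(np.hstack([a,b]),None,fx=2.5,fy=2.5,interpolation=cv2.INTER_CUBIC))
E
```

```text
[502.43060219 -15.40610069 137.40080773] turn [ 0.00274874 -0.00042799 -0.00507584] trans [ 3.60987531 -0.52094321  0.85247514] F [ 0.64924892  0.16922545 -0.14796219] [-0.21902748  0.47655956  1.5857699  -0.09903086  1.24983609 -0.21467513]
```

View pics/g.png

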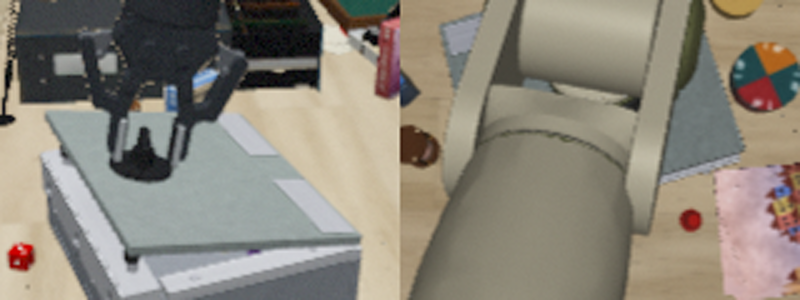

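The fingers straddle the wing. I'll correct 3.6 mm along the wing, then close gently.

>>> move_arm --moves '[{"turn": [0.001, 0, -0.003], "translation": [1.8, -0.3, 0.2], "hand": 0.45}, {"turn": [0.001, 0, -0.002], "translation": [1.8, -0.2, 0.2], "hand": 0.4}, {"turn": [0, 0, 0], "translation": [0, 0, 0], "hand": 0.35}, {"turn": [0, 0, 0], "translation": [0, 0, 0], "hand": 0.3}, {"turn": [0, 0, 0], "translation": [0, 0, 0], "hand": 0.25}, {"turn": [0, 0, 0], "translation": [0, 0, 0], "hand": 0.22}, {"turn": [0, 0, 0], "translation": [0, 0, 0], "hand": 0.18}]' --grip_force 20

```text
time_s: 7.9
eef_pos: [500.9, -11.8, 137.0]
ee_rot: [-0.049, 0.689, 0.718, -0.086]
force: [-6.2, -0.5, 1.7]
grip_width: 0.22
grip_force: 19.6
```

```bash
python3 rel.py 6
```

```text
[500.92752785 -11.77591719 137.00434526] turn [-0.00185609 -0.00043453  0.0002567 ] trans [-0.09592815  0.77485071  0.38364464] F [-6.20521482 -0.5331343   1.6781822 ] [-0.21248739  0.47647228  1.58772194 -0.09892426  1.25305126 -0.21344963]
```

>>> move_arm --moves '[{"turn": [0, 0, 0], "translation": [0, -1.5, 0], "hand": 0.25}, {"turn": [0, 0, 0], "translation": [0, -1.5, 0], "hand": 0.25}, {"turn": [0, 0, 0], "translation": [0, -1, 0], "hand": 0.25}, {"turn": [0, 0, 0], "translation": [0, 0, 0], "hand": 0.2}, {"turn": [0, 0, 0], "translation": [0, 0, 0], "hand": 0.17}, {"turn": [0, 0, 0], "translation": [0, 0, 0], "hand": 0.15}]' --grip_force 20

```text
time_s: 8.4
eef_pos: [500.2, -11.9, 137.8]
ee_rot: [-0.045, 0.69, 0.718, -0.082]
force: [13.0, 2.0, -9.2]
grip_width: 0.219
grip_force: 20.5
```

```bash
python3 rel.py 6;python3 - <<'E'
from rig import capture
import cv2,numpy as np
a=capture("side")["image"][170:230,210:290]
cv2.imwrite("pics/g2.png",cv2.resize(a,None,fx=7,fy=7,interpolation=cv2.INTER_CUBIC))
E
```

```text
[500.19615655 -11.87838687 137.83887273] turn [ 0.00831465 -0.00021492 -0.00031305] trans [0.01461483 1.64408312 1.07519136] F [12.95488151  1.97446169 -9.19870617] [-0.21396647  0.4688041   1.5961569  -0.09716409  1.2421753  -0.21482142]
```

View pics/g2.png

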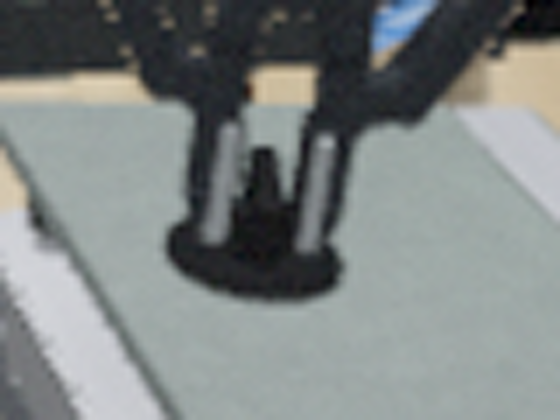

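The fingers stopped on a hub about 19 mm wide at the wing's foot, so the wing is nearly centred already. I'll open, undo the offset, go up 5 mm and grip the wing itself.

>>> move_arm --moves '[{"turn": [0, 0, 0], "translation": [0, 1.3, 0], "hand": 0.25}, {"turn": [0, 0, 0], "translation": [0, 1.3, 0], "hand": 0.3}, {"turn": [0, 0, 0], "translation": [0, 0, -2], "hand": 0.3}, {"turn": [0, 0, 0], "translation": [0, 0, -3], "hand": 0.3}, {"turn": [0, 0, 0], "translation": [0, 0, 0], "hand": 0.25}, {"turn": [0, 0, 0], "translation": [0, 0, 0], "hand": 0.2}, {"turn": [0, 0, 0], "translation": [0, 0, 0], "hand": 0.15}, {"turn": [0, 0, 0], "translation": [0, 0, 0], "hand": 0.1}, {"turn": [0, 0, 0], "translation": [0, 0, 0], "hand": 0.07}]' --grip_force 20

```text
time_s: 9.2
eef_pos: [501.5, -11.6, 142.3]
ee_rot: [-0.048, 0.69, 0.718, -0.085]
force: [2.6, -0.3, -0.6]
grip_width: 0.212
grip_force: 19.5
```

```bash
python3 rel.py 6
```

```text
[501.53109628 -11.64360583 142.31475723] turn [ 1.46905677e-03 -6.28172107e-05  4.08284958e-05] trans [0.05474296 1.17086243 5.71559266] F [ 2.62942708 -0.26197826 -0.57754481] [-0.21220176  0.4692297   1.58292991 -0.09812835  1.26172402 -0.21432549]
```

Run:
```python
from h import *
c=np.load("top2.npz"); k=(281,243)
W,m,n=lidfit(c,[[225,215],[315,190],[330,247],[240,273]],k,17)
K,h,top,fl=knobfit(c,W,m,n,k,20,55)
_,_,xl,ey=toolR(.196,.25)
a=K-np.array([500.5,-12.2,130.6]); d=np.sin(.25)*xl+np.cos(.25)*ey; p=np.cos(.25)*xl-np.sin(.25)*ey
for lo,hi in((2,7),(9,14),(14,18),(18,22),(22,26),(26,32)):
    s=(h>lo)&(h<hi); print(lo,s.sum(),"along",np.percentile(a[s]@d,[0,5,50,95,100]).round(1),"perp",np.percentile(a[s]@p,[0,5,50,95,100]).round(1))
s=sense=None
from rig import capture
c=capture("side"); np.savez("side3.npz",**c); W=cloud(c)
_,n,xl,ey=toolR(.196,.25)
b=W-np.array([500.5,-12.2,130.6]); H=b@n+20; A=b@d; P=b@p
np.set_printoptions(linewidth=200)
s=(H>4)&(H<34)&(abs(A)<30)&(abs(P)<30)
vs,us=np.where(s); print(us.min(),us.max(),vs.min(),vs.max())
for lo in range(4,34,3):
    t=s&(H>=lo)&(H<lo+3)&(A<-10); print(lo,t.sum(),np.sort(P[t]).round(0)[::2].tolist())
```

```text
2 229 along [-23.4 -20.7   1.7  23.2  26.5] perp [-25.8 -22.   -6.3  21.2  25. ]
9 7 along [-16.1 -12.1  10.4  20.8  21.4] perp [-14.3 -13.   -6.2  -3.3  -2.8]
14 13 along [-20.9 -18.3  -1.    6.7   8. ] perp [-10.6 -10.5  -5.7   7.    7.1]
18 27 along [-18.7 -13.    1.2  15.9  18.8] perp [-9.9 -9.7 -5.   6.3  6.4]
22 6 along [-21.  -19.4 -10.   13.6  18.5] perp [-5.  -4.9 -4.7 -3.9 -3.7]
26 75 along [-21.2 -19.1   0.7  18.9  20.6] perp [-5.7 -5.5 -1.6  2.1  3.9]
237 260 191 210
4 3 [-4.0, 16.0]
7 6 [-4.0, -1.0, 1.0]
10 9 [-5.0, -4.0, 0.0, 3.0, 16.0]
13 10 [-13.0, -9.0, -2.0, 2.0, 13.0]
16 17 [-14.0, -12.0, -10.0, -4.0, -2.0, -0.0, 4.0, 11.0, 15.0]
19 15 [-14.0, -12.0, -4.0, -3.0, 1.0, 4.0, 12.0, 15.0]
22 18 [-15.0, -11.0, -5.0, -3.0, -1.0, 1.0, 10.0, 11.0, 14.0]
25 20 [-15.0, -9.0, -3.0, -2.0, -1.0, 0.0, 2.0, 3.0, 11.0, 15.0]
28 12 [-14.0, -12.0, -10.0, 10.0, 13.0, 15.0]
31 4 [-14.0, -10.0]
```

>>> move_arm --moves '[{"turn": [0, 0, 0], "translation": [0, 0, 0], "hand": 0.28}, {"turn": [0, 0, 0], "translation": [0, 0, -5], "hand": 0.3}, {"turn": [0, 0, 0], "translation": [0, 0, -5], "hand": 0.3}, {"turn": [0, 0, 0], "translation": [0, 0, 0], "hand": 0.25}, {"turn": [0, 0, 0], "translation": [0, 0, 0], "hand": 0.2}, {"turn": [0, 0, 0], "translation": [0, 0, 0], "hand": 0.15}, {"turn": [0, 0, 0], "translation": [0, 0, 0], "hand": 0.1}, {"turn": [0, 0, 0], "translation": [0, 0, 0], "hand": 0.07}]' --grip_force 20

```text
time_s: 9.92
eef_pos: [503.3, -11.0, 152.0]
ee_rot: [-0.048, 0.69, 0.718, -0.085]
force: [1.6, -0.2, -0.7]
grip_width: 0.092
grip_force: 20.6
```

```bash
python3 rel.py 6
```

```text
[503.25744802 -11.0011969  151.9590528 ] turn [ 9.88036135e-04 -3.10058203e-04  8.06297061e-05] trans [-0.04924712  1.26715538 15.53268719] F [ 1.61331328 -0.16055022 -0.66121466] [-0.21040108  0.46102575  1.5673519  -0.09694858  1.28607198 -0.21515819]
```

The grip is now 0.09 (about 9 mm), so it's on the wing above the hub. Now I'll swing the lid down along the hinge arc in small steps, watching the force.

>>> move_arm --moves '[{"turn": [0, 0, 0], "translation": [0, 0, 0], "hand": 0.05}, {"turn": [-0.0097, 0.0025, 0], "translation": [-0.13, -0.5, 1.5], "hand": 0.05}, {"turn": [-0.0097, 0.0025, 0], "translation": [-0.13, -0.5, 1.5], "hand": 0.05}, {"turn": [-0.0097, 0.0025, 0], "translation": [-0.13, -0.5, 1.5], "hand": 0.05}, {"turn": [-0.0097, 0.0025, 0], "translation": [-0.13, -0.5, 1.5], "hand": 0.05}, {"turn": [0, 0, 0], "translation": [0, 0, 0], "hand": 0.05}]' --grip_force 45

```text
time_s: 10.42
eef_pos: [500.1, -11.9, 146.2]
ee_rot: [-0.038, 0.691, 0.719, -0.067]
force: [2.9, 0.3, -5.3]
grip_width: 0.081
grip_force: 45.5
```

```bash
cat > st.py <<'E'
from h import *; from rig import sense
s=sense(); q=s["ee_rot"]; R=Ro.from_quat([q[1],q[2],q[3],q[0]]); p=np.array(s["eef_pos"])
H=np.array([634.8,27,72]); yaw=.29; ex=np.array([np.cos(yaw),np.sin(yaw),0]); ey=np.array([-ex[1],ex[0],0])
n=-R.as_matrix()[:,2]; y=R.as_matrix()[:,1]; xl=np.cross(ey,n)
r=p-H; rx,rz=r@ex,r[2]
print("t",s["time_s"],"tool th",np.arctan2(n@ex,n[2]).round(4),"roll",(n@ey).round(4),"k",np.arctan2(-y@ey,y@xl).round(4),"pos",p.round(2),"bearing th",(np.arctan2(rz,-rx)-np.arctan2(51.5,148)).round(4),"rad",np.hypot(rx,rz).round(1),"lat",(r@ey).round(1))
print("Ftool",(R.inv().apply(s["force"])).round(2),"M",np.round(s["wrist_torque"],3),"w",s["grip_width"],s["grip_force"])
E
python3 st.py
```

```text
t 10.4167 tool th 0.1539 roll -0.0002 k 0.2501 pos [500.06 -11.94 146.24] bearing th 0.152 rad 158.7 lat 1.2
Ftool [0.4  3.7  4.74] M [ 0.081 -0.641 -0.01 ] w 0.08069354137588361 45.53769528865814
```

>>> move_arm --moves '[{"turn": [-0.0097, 0.0025, 0], "translation": [-0.13, -0.5, 1.5], "hand": 0.05}, {"turn": [-0.0097, 0.0025, 0], "translation": [-0.13, -0.5, 1.5], "hand": 0.05}, {"turn": [0, 0, 0], "translation": [0, 0, 0], "hand": 0.05}, {"turn": [0, 0, 0], "translation": [0, 0, 0], "hand": 0.05}]'

```text
time_s: 10.75
eef_pos: [498.9, -12.3, 143.9]
ee_rot: [-0.033, 0.691, 0.719, -0.058]
force: [1.2, 1.5, 1.7]
grip_width: 0.086
grip_force: 46.3
```

```bash
cat >> st.py <<'E'
F=np.array(s["force"]); L=.175
print("hinge lowering torque (M at flange L=.175)",((np.cross(r/1000,F)+np.array(s["wrist_torque"])-np.cross(-n*L,F))@ey).round(3),"rxF",(np.cross(r/1000,F)@ey).round(3))
E
python3 st.py
```

```text
t 10.75 tool th 0.1343 roll -0.0001 k 0.25 pos [498.94 -12.32 143.9 ] bearing th 0.1355 rad 158.7 lat 1.2
Ftool [ 1.43  1.03 -1.9 ] M [ 0.192 -0.271 -0.134] w 0.08617477762645187 46.33339047431946
hinge lowering torque (M at flange L=.175) 0.276 rxF 0.354
```

>>> move_arm --moves '[{"turn": [-0.0097, 0.0025, 0], "translation": [-0.13, -0.5, 1.5], "hand": 0.05}, {"turn": [-0.0097, 0.0025, 0], "translation": [-0.13, -0.5, 1.5], "hand": 0.05}, {"turn": [0, 0, 0], "translation": [0, 0, 0], "hand": 0.05}, {"turn": [0, 0, 0], "translation": [0, 0, 0], "hand": 0.05}]'

```text
time_s: 11.08
eef_pos: [497.6, -12.7, 141.2]
ee_rot: [-0.028, 0.692, 0.72, -0.05]
force: [0.5, 1.7, 4.3]
grip_width: 0.08
grip_force: 46.6
```

```bash
python3 st.py
```

```text
t 11.0833 tool th 0.1141 roll 0.0001 k 0.2499 pos [497.65 -12.74 141.18] bearing th 0.1163 rad 158.7 lat 1.1
Ftool [ 1.58  0.07 -4.39] M [ 0.268 -0.254 -0.052] w 0.08024497693133752 46.63178265094757
hinge lowering torque (M at flange L=.175) 0.442 rxF 0.682
```

>>> move_arm --moves '[{"turn": [-0.0097, 0.0025, 0], "translation": [-0.13, -0.5, 1.5], "hand": 0.05}, {"turn": [-0.0097, 0.0025, 0], "translation": [-0.13, -0.5, 1.5], "hand": 0.05}, {"turn": [0, 0, 0], "translation": [0, 0, 0], "hand": 0.05}, {"turn": [0, 0, 0], "translation": [0, 0, 0], "hand": 0.05}]'

```text
time_s: 11.42
eef_pos: [496.4, -13.1, 138.3]
ee_rot: [-0.023, 0.692, 0.72, -0.041]
force: [1.8, 1.4, 5.3]
grip_width: 0.08
grip_force: 46.7
```

```bash
python3 st.py
```

```text
t 11.4167 tool th 0.0943 roll 0.0 k 0.2499 pos [496.35 -13.14 138.28] bearing th 0.0961 rad 158.7 lat 1.1
Ftool [ 1.2   1.33 -5.5 ] M [ 0.242 -0.141 -0.046] w 0.07952737071073329 46.727153062820435
hinge lowering torque (M at flange L=.175) 0.98 rxF 0.907
```

>>> move_arm --moves '[{"turn": [-0.0097, 0.0025, 0], "translation": [-0.13, -0.5, 1.5], "hand": 0.05}, {"turn": [-0.0097, 0.0025, 0], "translation": [-0.13, -0.5, 1.5], "hand": 0.05}, {"turn": [0, 0, 0], "translation": [0, 0, 0], "hand": 0.05}, {"turn": [0, 0, 0], "translation": [0, 0, 0], "hand": 0.05}]'

```text
time_s: 11.75
eef_pos: [495.1, -13.5, 135.4]
ee_rot: [-0.018, 0.692, 0.721, -0.032]
force: [1.0, 1.9, 5.6]
grip_width: 0.084
grip_force: 46.8
```

```bash
python3 st.py
```

```text
t 11.75 tool th 0.0743 roll -0.0 k 0.2499 pos [495.11 -13.53 135.4 ] bearing th 0.0762 rad 158.7 lat 1.1
Ftool [ 1.77  0.71 -5.7 ] M [ 0.305 -0.11  -0.051] w 0.08350536392484045 46.76489174365997
hinge lowering torque (M at flange L=.175) 0.918 rxF 0.913
```

>>> move_arm --moves '[{"turn": [-0.0049, 0.0012, 0], "translation": [-0.06, -0.25, 0.75], "hand": 0.05}, {"turn": [-0.0049, 0.0012, 0], "translation": [-0.06, -0.25, 0.75], "hand": 0.05}, {"turn": [0, 0, 0], "translation": [0, 0, 0], "hand": 0.05}, {"turn": [0, 0, 0], "translation": [0, 0, 0], "hand": 0.05}]'

```text
time_s: 12.08
eef_pos: [494.6, -13.7, 134.1]
ee_rot: [-0.016, 0.692, 0.721, -0.028]
force: [0.3, 1.5, 6.6]
grip_width: 0.081
grip_force: 47.0
```

```bash
python3 st.py
```

```text
t 12.0833 tool th 0.0641 roll 0.0002 k 0.2498 pos [494.58 -13.68 134.1 ] bearing th 0.0673 rad 158.7 lat 1.1
Ftool [ 1.42 -0.06 -6.63] M [ 0.261  0.008 -0.017] w 0.08076415855442515 46.971341371536255
hinge lowering torque (M at flange L=.175) 0.993 rxF 1.008
```

>>> move_arm --moves '[{"turn": [-0.0049, 0.0012, 0], "translation": [-0.06, -0.25, 0.75], "hand": 0.05}, {"turn": [-0.0049, 0.0012, 0], "translation": [-0.06, -0.25, 0.75], "hand": 0.05}, {"turn": [0, 0, 0], "translation": [0, 0, 0], "hand": 0.05}, {"turn": [0, 0, 0], "translation": [0, 0, 0], "hand": 0.05}]'

```text
time_s: 12.42
eef_pos: [494.0, -13.9, 132.7]
ee_rot: [-0.013, 0.693, 0.721, -0.024]
force: [0.6, 2.4, 8.2]
grip_width: 0.082
grip_force: 47.0
```

```bash
python3 st.py
```

```text
t 12.4167 tool th 0.054 roll 0.0003 k 0.2499 pos [494.01 -13.85 132.69] bearing th 0.0576 rad 158.7 lat 1.1
Ftool [ 2.29  0.31 -8.25] M [ 0.236  0.028 -0.072] w 0.0815288332571489 47.02947378158569
hinge lowering torque (M at flange L=.175) 1.393 rxF 1.281
```

>>> move_arm --moves '[{"turn": [-0.0049, 0.0012, 0], "translation": [-0.06, -0.25, 0.75], "hand": 0.05}, {"turn": [-0.0049, 0.0012, 0], "translation": [-0.06, -0.25, 0.75], "hand": 0.05}, {"turn": [0, 0, 0], "translation": [0, 0, 0], "hand": 0.05}, {"turn": [0, 0, 0], "translation": [0, 0, 0], "hand": 0.05}]'

```text
time_s: 12.75
eef_pos: [493.4, -14.0, 131.3]
ee_rot: [-0.011, 0.693, 0.721, -0.019]
force: [0.2, 1.5, 7.9]
grip_width: 0.08
grip_force: 47.1
```

```bash
python3 st.py
```

```text
t 12.75 tool th 0.0439 roll 0.0004 k 0.2499 pos [493.44 -14.03 131.25] bearing th 0.0479 rad 158.7 lat 1.1
Ftool [ 1.43 -0.11 -7.94] M [ 0.306  0.004 -0.08 ] w 0.08014187288066178 47.080870270729065
hinge lowering torque (M at flange L=.175) 1.16 rxF 1.201
```

>>> move_arm --moves '[{"turn": [-0.0049, 0.0012, 0], "translation": [-0.06, -0.25, 0.75], "hand": 0.05}, {"turn": [-0.0049, 0.0012, 0], "translation": [-0.06, -0.25, 0.75], "hand": 0.05}, {"turn": [0, 0, 0], "translation": [0, 0, 0], "hand": 0.05}, {"turn": [0, 0, 0], "translation": [0, 0, 0], "hand": 0.05}]'

```text
time_s: 13.08
eef_pos: [493.0, -14.2, 130.0]
ee_rot: [-0.008, 0.693, 0.721, -0.015]
force: [-0.5, 2.3, 10.4]
grip_width: 0.085
grip_force: 47.3
```

```bash
python3 st.py
```

```text
t 13.0833 tool th 0.0335 roll 0.0007 k 0.2498 pos [492.97 -14.19 130.03] bearing th 0.0396 rad 158.7 lat 1.1
Ftool [  2.21  -0.7  -10.38] M [ 0.284  0.149 -0.101] w 0.08472949821788177 47.33750760555267
hinge lowering torque (M at flange L=.175) 1.582 rxF 1.545
```

>>> move_arm --moves '[{"turn": [-0.0049, 0.0012, 0], "translation": [-0.06, -0.25, 0.75], "hand": 0.05}, {"turn": [0, 0, 0], "translation": [0, 0, 0], "hand": 0.05}, {"turn": [0, 0, 0], "translation": [0, 0, 0], "hand": 0.05}]'

```text
time_s: 13.33
eef_pos: [492.9, -14.2, 129.9]
ee_rot: [-0.006, 0.693, 0.721, -0.012]
force: [-2.1, 2.8, 16.8]
grip_width: 0.087
grip_force: 48.1
```

```bash
python3 st.py
```

```text
t 13.3333 tool th 0.0277 roll 0.0011 k 0.2497 pos [492.94 -14.24 129.94] bearing th 0.0389 rad 158.7 lat 1.0
Ftool [  2.76  -2.43 -16.75] M [ 0.405  0.47  -0.042] w 0.08667961457038614 48.06649446487427
hinge lowering torque (M at flange L=.175) 2.453 rxF 2.41
```

Home is felt: force jumped about 6 N with almost no travel, at a lid angle of about 0.039, matching the measured rail height. I'll hold it down and begin turning the knob clockwise.

>>> move_arm --moves '[{"turn": [0, 0, 0.04], "translation": [0, 0, 0], "hand": 0.05}, {"turn": [0, 0, 0.04], "translation": [0, 0, 0], "hand": 0.05}, {"turn": [0, 0, 0.04], "translation": [0, 0, 0], "hand": 0.05}, {"turn": [0, 0, 0], "translation": [0, 0, 0], "hand": 0.05}]'

```text
time_s: 13.67
eef_pos: [492.8, -14.2, 129.9]
ee_rot: [-0.006, 0.735, 0.678, -0.013]
force: [-2.4, 2.0, 17.4]
grip_width: 0.079
grip_force: 48.2
```

```bash
python3 st.py
```

```text
t 13.6667 tool th 0.0282 roll 0.001 k 0.3717 pos [492.81 -14.23 129.93] bearing th 0.0386 rad 158.8 lat 1.1
Ftool [  1.6   -3.02 -17.34] M [ 0.453  0.621 -0.054] w 0.07947374147243837 48.159170150756836
hinge lowering torque (M at flange L=.175) 2.546 rxF 2.471
```

>>> move_arm --moves '[{"turn": [0, 0, 0.05], "translation": [0, 0, 0], "hand": 0.05}, {"turn": [0, 0, 0.05], "translation": [0, 0, 0], "hand": 0.05}, {"turn": [0, 0, 0.05], "translation": [0, 0, 0], "hand": 0.05}, {"turn": [0, 0, 0.05], "translation": [0, 0, 0], "hand": 0.05}, {"turn": [0, 0, 0], "translation": [0, 0, 0], "hand": 0.05}]'

```text
time_s: 14.08
eef_pos: [492.7, -14.2, 129.9]
ee_rot: [-0.005, 0.799, 0.601, -0.014]
force: [-3.9, 2.6, 17.4]
grip_width: 0.087
grip_force: 48.2
```

```bash
python3 st.py
```

```text
t 14.0833 tool th 0.0286 roll 0.0008 k 0.5722 pos [492.65 -14.2  129.94] bearing th 0.0383 rad 158.9 lat 1.2
Ftool [  1.14  -4.88 -17.33] M [ 0.458  0.77  -0.06 ] w 0.08690595850806311 48.249149322509766
hinge lowering torque (M at flange L=.175) 2.4 rxF 2.404
```

>>> move_arm --moves '[{"turn": [0, 0, 0.05], "translation": [0, 0, 0], "hand": 0.05}, {"turn": [0, 0, 0.05], "translation": [0, 0, 0], "hand": 0.05}, {"turn": [0, 0, 0.05], "translation": [0, -0.3, 0], "hand": 0.05}, {"turn": [0, 0, 0.05], "translation": [0, -0.3, 0], "hand": 0.05}, {"turn": [0, 0, 0], "translation": [0, 0, 0], "hand": 0.05}]'

```text
time_s: 14.5
eef_pos: [492.4, -14.1, 129.9]
ee_rot: [-0.003, 0.855, 0.518, -0.014]
force: [-2.1, 2.5, 17.4]
grip_width: 0.083
grip_force: 48.1
```

```bash
python3 st.py
```

```text
t 14.5 tool th 0.0278 roll 0.0014 k 0.7721 pos [492.38 -14.09 129.93] bearing th 0.0377 rad 159.1 lat 1.4
Ftool [  0.86  -3.32 -17.39] M [ 0.36   0.448 -0.042] w 0.08291330597503829 48.08719038963318
hinge lowering torque (M at flange L=.175) 2.523 rxF 2.508
```

Turning freely with no jam at 0.77. Continuing.

>>> move_arm --moves '[{"turn": [0, 0, 0.05], "translation": [0, -0.2, 0], "hand": 0.05}, {"turn": [0, 0, 0.05], "translation": [0, -0.1, 0], "hand": 0.05}, {"turn": [0, 0, 0.05], "translation": [0, -0.1, 0], "hand": 0.05}, {"turn": [0, 0, 0.05], "translation": [0, -0.1, 0], "hand": 0.05}, {"turn": [0, 0, 0.05], "translation": [0, -0.1, 0], "hand": 0.05}, {"turn": [0, 0, 0], "translation": [0, 0, 0], "hand": 0.05}]'

```text
time_s: 15.0
eef_pos: [492.1, -13.9, 130.0]
ee_rot: [-0.001, 0.913, 0.407, -0.014]
force: [-0.8, 0.5, 15.4]
grip_width: 0.084
grip_force: 48.0
```

```bash
python3 st.py
```

```text
t 15.0 tool th 0.0274 roll 0.0018 k 1.0222 pos [492.1  -13.9  129.96] bearing th 0.0374 rad 159.4 lat 1.6
Ftool [ -0.48  -1.12 -15.41] M [ 0.211  0.263 -0.034] w 0.08376335945107635 47.97144055366516
hinge lowering torque (M at flange L=.175) 2.275 rxF 2.257
```

>>> move_arm --moves '[{"turn": [0, 0, 0.05], "translation": [0, -0.1, 0], "hand": 0.05}, {"turn": [0, 0, 0.05], "translation": [0, -0.1, 0], "hand": 0.05}, {"turn": [0, 0, 0.05], "translation": [0, -0.1, 0], "hand": 0.05}, {"turn": [0, 0, 0.05], "translation": [0, -0.1, 0], "hand": 0.05}, {"turn": [0, 0, 0], "translation": [0, 0, 0], "hand": 0.05}]'

```text
time_s: 15.42
eef_pos: [491.9, -13.7, 130.0]
ee_rot: [0.001, 0.949, 0.314, -0.014]
force: [-0.4, 1.0, 15.0]
grip_width: 0.083
grip_force: 47.9
```

```bash
python3 st.py
```

```text
t 15.4167 tool th 0.0271 roll 0.002 k 1.2222 pos [491.93 -13.69 129.98] bearing th 0.0373 rad 159.5 lat 1.9
Ftool [ -0.13  -1.13 -14.98] M [ 0.165  0.14  -0.089] w 0.08291098426797962 47.90932059288025
hinge lowering torque (M at flange L=.175) 2.22 rxF 2.221
```

>>> move_arm --moves '[{"turn": [0, 0, 0.05], "translation": [0, -0.1, 0], "hand": 0.05}, {"turn": [0, 0, 0.05], "translation": [0, -0.1, 0], "hand": 0.05}, {"turn": [0, 0, 0.05], "translation": [0, 0, 0], "hand": 0.05}, {"turn": [0, 0, 0.05], "translation": [0, 0, 0], "hand": 0.05}, {"turn": [0, 0, 0], "translation": [0, 0, 0], "hand": 0.05}]'

```text
time_s: 15.83
eef_pos: [491.8, -13.5, 130.0]
ee_rot: [0.002, 0.976, 0.218, -0.013]
force: [-1.1, 0.9, 14.7]
grip_width: 0.082
grip_force: 47.9
```

```bash
python3 st.py
```

```text
t 15.8333 tool th 0.027 roll 0.002 k 1.4223 pos [491.84 -13.53 129.99] bearing th 0.0372 rad 159.5 lat 2.0
Ftool [ -1.01  -1.34 -14.72] M [ 0.153  0.192 -0.053] w 0.082016502085479 47.90960490703583
hinge lowering torque (M at flange L=.175) 2.077 rxF 2.145
```

>>> move_arm --moves '[{"turn": [0, 0, 0.03], "translation": [0, 0, 0], "hand": 0.05}, {"turn": [0, 0, 0.03], "translation": [0, 0, 0], "hand": 0.05}, {"turn": [0, 0, 0.03], "translation": [0, 0, 0], "hand": 0.05}, {"turn": [0, 0, 0], "translation": [0, 0, 0], "hand": 0.05}]'

```text
time_s: 16.17
eef_pos: [491.8, -13.5, 130.0]
ee_rot: [0.003, 0.985, 0.174, -0.013]
force: [-0.2, 0.7, 15.8]
grip_width: 0.087
grip_force: 48.0
```

```bash
python3 st.py
```

```text
t 16.1667 tool th 0.0271 roll 0.002 k 1.5107 pos [491.83 -13.48 130.  ] bearing th 0.0373 rad 159.5 lat 2.1
Ftool [ -0.38  -0.76 -15.76] M [0.265 0.131 0.241] w 0.08652148198223134 48.000234961509705
hinge lowering torque (M at flange L=.175) 2.319 rxF 2.343
```

Torque jumped about 0.3 N·m at 1.51, so the knob is at its stop. I'll ease off, open and withdraw along the axis.

>>> move_arm --moves '[{"turn": [0, 0, -0.01], "translation": [0, 0, -0.7], "hand": 0.05}, {"turn": [0, 0, 0], "translation": [0, 0, -0.7], "hand": 0.05}, {"turn": [0, 0, 0], "translation": [0, 0, -0.5], "hand": 0.1}, {"turn": [0, 0, 0], "translation": [0, 0, 0], "hand": 0.2}, {"turn": [0, 0, 0], "translation": [0, 0, 0], "hand": 0.3}, {"turn": [0, 0, 0], "translation": [0, 0, 0], "hand": 0.35}, {"turn": [0, 0, 0], "translation": [0, 0, -3], "hand": 0.35}, {"turn": [0, 0, 0], "translation": [0, 0, -10], "hand": 0.35}, {"turn": [0, 0, 0], "translation": [0, 0, -20], "hand": 0.35}, {"turn": [0, 0, 0], "translation": [0, 0, -30], "hand": 0.35}]'

```text
time_s: 17.0
eef_pos: [491.7, -12.5, 193.1]
ee_rot: [0.001, 0.984, 0.179, -0.017]
force: [-0.1, -0.9, 0.0]
grip_width: 0.352
grip_force: 0.0
```

>>> move_arm --moves '[{"turn": [0, 0, 0], "translation": [0, 0, -20], "hand": 0.35}, {"turn": [0, 0, 0], "translation": [-30, 0, 0], "hand": 0.35}, {"turn": [0, 0, 0], "translation": [-35, 0, 0], "hand": 0.35}, {"turn": [0, 0, 0], "translation": [0, 0, 0], "hand": 0.35}]'

```text
time_s: 17.33
eef_pos: [428.7, -35.9, 215.8]
ee_rot: [0.002, 0.984, 0.179, -0.016]
force: [-0.6, 1.2, -0.1]
grip_width: 0.351
grip_force: 0.0
```

```bash
python3 st.py
```

```text
t 17.3333 tool th 0.0316 roll -0.0005 k 1.5007 pos [428.73 -35.88 215.84] bearing th 0.2538 rad 259.1 lat -1.3
Ftool [-0.17 -1.33  0.12] M [ 0.004 -0.007 -0.01 ] w 0.3506647955407736 0.0
hinge lowering torque (M at flange L=.175) -0.115 rxF -0.062
```

>>> move_arm --moves '[{"turn": [0, 0, 0], "translation": [0, 30, 0], "hand": 0.35}, {"turn": [0, 0, 0], "translation": [0, 35, 0], "hand": 0.35}, {"turn": [0, 0, 0], "translation": [0, 35, 0], "hand": 0.35}, {"turn": [0, 0, 0], "translation": [0, 35, 0], "hand": 0.35}, {"turn": [0, 0, 0], "translation": [0, 35, 0], "hand": 0.35}, {"turn": [0, 0, 0], "translation": [0, 35, 0], "hand": 0.35}, {"turn": [0, 0, 0], "translation": [0, 20, 0], "hand": 0.35}, {"turn": [0, 0, 0], "translation": [0, 0, 0], "hand": 0.35}]'

```text
time_s: 18.0
eef_pos: [512.5, -249.4, 214.9]
ee_rot: [0.002, 0.984, 0.178, -0.015]
force: [-0.1, 0.4, 0.1]
grip_width: 0.351
grip_force: 0.0
```

Run:
```python
from h import *
from rig import capture,sense
c=capture("top"); k=(281,248)
W,m,n=lidfit(c,[[225,218],[315,193],[330,247],[240,273]],k,17)
yaw=.29; ex=np.array([np.cos(yaw),np.sin(yaw),0]); print("theta",np.arctan2(n@ex,n[2]),m)
H=np.array([634.8,27,72]); print("theta via hinge",np.arctan2(m[2]-72,-(m-H)@ex)-10/np.hypot((m-H)@ex,m[2]-72))
cv2.imwrite("pics/top4.png",cv2.resize(c["image"][160:310,170:370],None,fx=4,fy=4,interpolation=cv2.INTER_CUBIC)); print(sense()["eef_pos"],sense()["time_s"])
```

```text
theta 0.04417398606642266 [529.20753885  -3.86111743  87.56302561]
theta via hinge 0.050532819408667703
[ 512.07005158 -247.34170988  214.84646945] 18.05
```

View pics/top4.png

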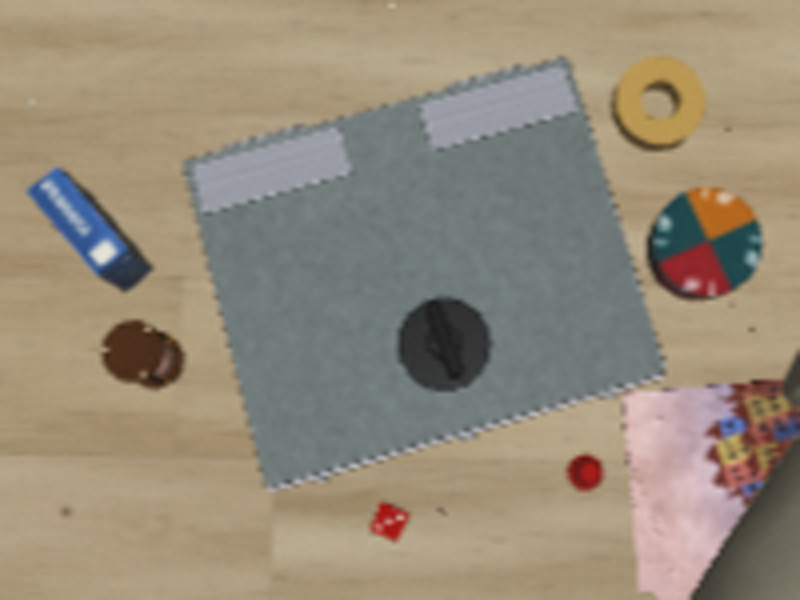

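The lid stays shut at about 0.045 rad. The wing at crop (443,343) points to the front, and nothing round the case has moved.

```bash
python3 -c "
from rig import finish_job; print(finish_job())"
```

```text
the job is handed in; nothing more can be done
None
```

The case is locked and handed in at about 18 s: the lid was pressed home gently, the knob was turned clockwise to its stop, the lid stayed shut at about 0.045 rad after release, and nothing round the case moved.

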